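# Discharge the shielded tester with the hook rod

## Task

Discharge the tester: take the bent hook rod from its rest, reach over the white shield with it and draw the black slide switch behind it towards the shield, fully home, then keep it pulled against its stop with a steady 8 N for one second, never pressing on the tester with more than 15 N. Then lay the rod back on its rest, the way it lay; only the rod may touch the tester and its switch, and leave the other things on the bench where they are.

Things in the scene. Friction and masses are not known exactly. Their poses are not given: they have to be found in the camera images.
- tester: Grey tester fixed to the bench, pose varies: housing x -55 to 105 mm, 200 mm wide, flat top at z 50 mm. Origin on the bench under the switch's start; x points away from the robot through the shield, y left, z up. Behind the switch two round knobs (14 mm tall, radius 13, at x 70, y +-60 mm) and a brass post (18 mm tall, radius 7, at x 85, y 0) stand on the top.
- shield_top (a point): Middle of the top edge of the white upright shield on the tester's robot side, 130 mm above the bench: 6 mm thick (tester x -66 to -60 mm), 220 mm wide; at both ends a wing of the same height and thickness runs back to tester x -12 mm (at y +-107 mm).
- slot (a point): Centre of the switch's slot on the housing top, at tester x 0, y 0, z 50 mm. The switch stands here: an upright tab 48 mm wide (y +-24 mm), 6 mm thick, 2 to 34 mm above the housing top, with 4 mm wide lips at its ends standing out 10 mm from its far (+x) face, 40 mm between them, which keep a rod's tip in.
- switch (a joint): Travel of the black slide switch behind the shield, m: 0 = furthest from it, grows as it is drawn to the shield (tester -x), 0.035 = fully home on a hard stop. Starts at 0 to 0.010. About 2.5 N drag, no spring, stays where left. The slide is built in up to 7 mm off along x, unmeasured: the tab's far face is at tester x = -travel plus or minus 7 mm, so feel for tab and stop.
- hook: Loose bent hook rod, about 0.2 kg. Origin in the middle of its black box-shaped handle (130 along x, 22 wide, 24 mm high). From the +x end a 10 mm thick steel rod runs to x 95 mm, rises to z 85 mm, runs level to x 215 mm and drops to its free tip at z -20 mm: a crook that spans a barrier. Centre of mass about 30 mm ahead of the origin.
- hook_tip (a point): Lower end of the rod's free tip (10 mm thick, round end), at x 215, y 0, z -20 mm of the hook.
- rest: Aluminium rest fixed to the bench, pose varies, x along the handle, origin on the bench. Base 140 x 70 x 8 mm; two saddles 18 mm long at x +-50 mm, floors 45 mm high, lips (tops at 57 mm) 36 mm apart either side of the handle. The 82 mm between the saddles is free for fingers. With the handle home the hook's origin is at x 0, y 0, z 57 mm, its tip towards +x.
- dish: Round steel dish, 150 mm across, 35 mm high, loose; to be left alone. Origin at the centre of its underside.
- cup: Small white dish, 56 mm across, 24 mm high, loose, between the tester and the hook's rest; to be left alone. Origin at the centre of its underside.
- record_pad: Green record pad, 150 x 210 x 8 mm, loose; to be left alone. Origin at the centre of its underside.
- probe: Red probe pen lying on the bench, about 130 mm long, 11 mm thick, loose; to be left alone. Origin at the centre of its underside.
- jar: Amber jar, 56 mm across, 75 mm high, loose; to be left alone. Origin at the centre of its underside.
- bin: Blue parts bin, 100 x 140 x 50 mm, loose; to be left alone. Origin at the centre of its underside.
- gauge_case: Grey gauge case, 70 x 130 x 30 mm, loose; to be left alone. Origin at the centre of its underside.
There are look-alikes about, which are no part of the job. There is more than one size of the rest; the one meant has the size given above.

How it is judged (in metres and radians):
On the way, in this order (a step that is already met when the one before it is completed fails the run):
1. the hook's tip is behind the shield, below its top, in line with the switch (x of hook_tip in the frame of tester between -0.05 and 0.07 m and z of hook_tip in the frame of tester below 0.085 m and y of hook_tip in the frame of tester between -0.03 and 0.03 m), for 0.1 s.
2. the switch is fully home and the rod keeps it against the stop with 5.5 to 10.5 N for most of a second (value of joint switch above 0.033 m and contact force between hook and tester between 5.5 and 10.5 N), for 0.7 s.
At the end, for the whole second after the job is handed in: The switch is fully home (within 2 mm of its stop) and the hook rod lies still and upright on both saddles of its rest, between the lips, tip pointing the same way as at the start (within 20 mm along, 12 mm across, 0.2 rad) (value of joint switch above 0.033 m and x of hook in the frame of rest between -0.02 and 0.02 m and y of hook in the frame of rest between -0.012 and 0.012 m and z of hook in the frame of rest between 0.053 and 0.061 m and angle between the x axis of hook and the x axis of rest, either way round below 0.2 rad and angle between hook's own z axis and vertical below 0.12 rad and x of hook_tip in the frame of rest above 0.1 m and linear speed of hook below 0.02 m/s); the robot touches nothing.
It fails at once if the rod presses on the tester or its switch with more than 16 N (contact force between hook and tester above 16 N).
It fails at once if the gripper or arm touches the tester or its switch (contact force between any of the arm, the fingers and tester above 0.5 N).
It fails at once if a bystander is moved by more than 20 mm (distance of any of dish, cup, record_pad, probe, jar, bin, gauge_case from where it was at the start of the episode above 0.02 m).
It also fails if it takes over 54 s, if anything falls off the work surface, if the arm or the gripper's body presses on something with over 40 N, if the wrist force passes 120 N, or if a joint passes its speed limit or range.

## Robot

A 7-joint arm with a two-finger parallel gripper is mounted at the origin on the work surface. World frame = base frame: x ahead of the robot, y to its left, z up, the work surface at z = 0. Lengths are in mm, angles in rad, forces in N, time in s.
With the tool pointing down it reaches from about 350 to 900 mm from the base axis. Payload 19.9 kg.
Tool frame: the origin (TCP) lies on the centre line of the jaws, within the pads' length; the fingertips stand 8 mm ahead of it and the grasp point (between the pads) lies 11 mm behind it; z points along the fingers, y is the direction in which the jaws open and shut (so a half turn about z gives the same grasp; the last joint's range is limited). The gripper opens to 94 mm and grips with 3 to 60 N. Pads are 16 mm wide; open, the fingers measure 119 mm over their backs; the gripper's body (75 mm by 177 mm) begins 78 mm behind the grasp point.
Start: joints at [-1.31, 0.417, -0.01, 1.614, 0.005, 1.111, -0.053], TCP at [186.361, 596.548, 213.425] pointing down, gripper open.
Joint ranges: [-2.81, 2.81], [-0.39, 2.02], [-1.27, 1.25], [0.06, 2.57], [-1.19, 4.33], [0.19, 2], [-2.82, 2.82]. Speed limits (rad/s): [1.89, 1.89, 2.39, 2.39, 3.01, 3.01, 3.01].

## Interface

Orientations are given as a rotation vector (axis times angle).
In Python, from plant import sense, viewer, workorder gives the robot as it stands.
- The arm moves only by the tool servo_tool, never from a script. Its argument "targets" is a list of rows, each a list of 5 numbers: the finger opening in mm, from 0 to 94, then the shift along the tool's x, y, z in mm, then the turn about the tool's z in degrees. In form: [[claw, tx, ty, tz, turn], ...]. A call has 1 to 20 rows; each row is the pose to reach, as a shift and turn from the pose commanded when the call began, along the tool's axes at that moment; what a row does not reach only later rows make up. A row lasts 1/10 s, in which the tool goes at most 50 mm and 8.59 degrees, less where a joint would pass 70% of its speed; a pose out of reach is approached as far as the arm can. A call with a gripper value outside its range is refused whole. The fingers move at their own pace and stop on an object; "force" is the grip in N (left out, the last holds). Time passes only in rows, so rows that repeat a pose let the fingers close. It gives the time, the measured TCP pose, the force and the opening at its end, in the units of the state.
- sense(): the state, without advancing time (a new reading comes with each control period).
- viewer.read_camera(name): name is "scene" or "top"; returns the picture (480x640x3 uint8, red, green, blue); there is no depth.
- viewer.camera_info(name): a dict with "K" (3x3 intrinsics, pixels), "cam_to_world" (4x4, takes a point from camera to world coordinates). Camera axes: x right, y up, looking along -z (the intrinsics and any distortion apply to the point x, -y, -z); pixel columns grow to the right and rows downward; lengths in mm; the calibration is good to about 2 mm. A picture is of the moment at which its call begins. camera_info takes no time and is no camera call.
- workorder.finish_job(): hands the job in, once; it reports no verdict.
The state is a dict: "time": time; "joint_pos": joint angles; "joint_vel": joint speeds; "effort": joint torques, N m; "ee_pos": TCP position; "eef_rot": TCP orientation; "wrist_force": force on the tool from outside, world axes, zero at the start; "torque": the same for the moment, N m; "gripper_width": finger opening in mm.
Only numpy, scipy, OpenCV 4.12 (cv2) and the standard library are available. Lean on these libraries where they do the work, as an engineer would, in place of code of your own. Each camera call takes 0.05 s, during which the arm holds its last target.

## Working session

There is one attempt and no reset: what is moved stays moved. The work goes in short steps, Python scripts to look and compute and a tool call to move; the robot and the scene stay as the last step left them, time stands still between calls to the robot, and variables do not carry over. Pictures are saved under pics/ and viewed, and the job is handed in when it is done.

Besides the shell and the picture viewer there is one more tool, called after "Request:" in YAML: its name, and indented under it one key for each argument. servo_tool: Moves the arm, as the interface text tells. Its arguments: {"type":"object","properties":{"targets":{"type":"array","items":{"type":"array","items":{"type":"number"}}},"force":{"type":"number"}},"required":["targets"]}

```bash
ls; mkdir -p pics
python3 - <<'E'
from plant import sense, viewer, workorder
import cv2
s=sense()
for k in s: print(k,s[k])
for n in ("scene","top"):
    im=viewer.read_camera(n); cv2.imwrite(f"pics/{n}0.png",im[:,:,::-1])
    i=viewer.camera_info(n); print(n,i)
E
```

```text
pics
time 0.0
joint_pos [-1.30948563  0.41799875 -0.01031892  1.61418257  0.00470135  1.11068844
 -0.05302712]
joint_vel [ 0.00021072  0.00050167 -0.00065869 -0.00059456  0.00033925  0.00157959
  0.00049402]
effort [-1.42717257e-03 -8.51218414e+01  6.37859646e-01 -4.25988364e+01
 -4.88387409e-02  1.86213077e-02  1.65007327e-04]
ee_pos [186.26941827 596.20638137 212.80621718]
eef_rot [-4.73828963e-01 -3.10555072e+00  1.96187469e-03]
wrist_force [-0.45716111 -0.53454387 -0.5234845 ]
torque [-0.01650273 -0.01814308  0.00827269]
gripper_width 93.8318819710969
scene {'K': array([[502.45482617,   0.        , 314.22533626],
       [  0.        , 502.45482617, 242.11320714],
       [  0.        ,   0.        ,   1.        ]]), 'cam_to_world': array([[ 8.26573860e-01, -3.89611399e-01,  4.06175593e-01,
         9.19461860e+02],
       [ 5.62537017e-01,  5.95103613e-01, -5.73937100e-01,
        -6.25078426e+02],
       [-1.81041268e-02,  7.02890210e-01,  7.11067924e-01,
         9.06221247e+02],
       [ 0.00000000e+00,  0.00000000e+00,  0.00000000e+00,
         1.00000000e+00]])}
top {'K': array([[466.39647618,   0.        , 318.6541282 ],
       [  0.        , 466.39647618, 239.1859927 ],
       [  0.        ,   0.        ,   1.        ]]), 'cam_to_world': array([[ 1.48386222e-02,  9.89865117e-01, -1.41233373e-01,
         3.52472011e+02],
       [-9.99808918e-01,  1.28909817e-02, -1.46952075e-02,
        -7.97500324e+00],
       [-1.27256365e-02,  1.41424443e-01,  9.89867256e-01,
         1.12720754e+03],
       [ 0.00000000e+00,  0.00000000e+00,  0.00000000e+00,
         1.00000000e+00]])}
```

View pics/scene0.png

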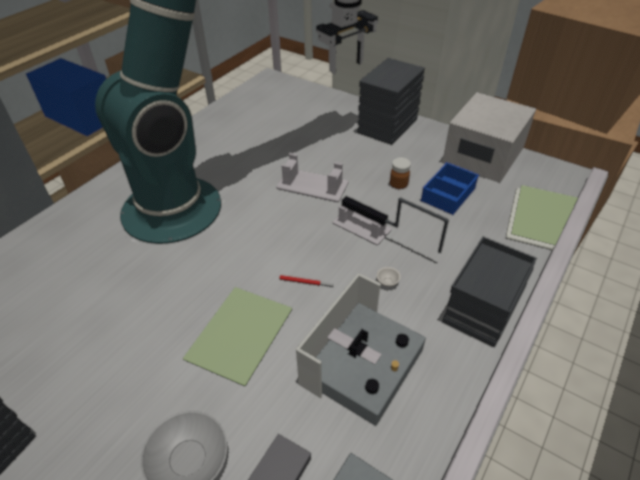

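View pics/top0.png

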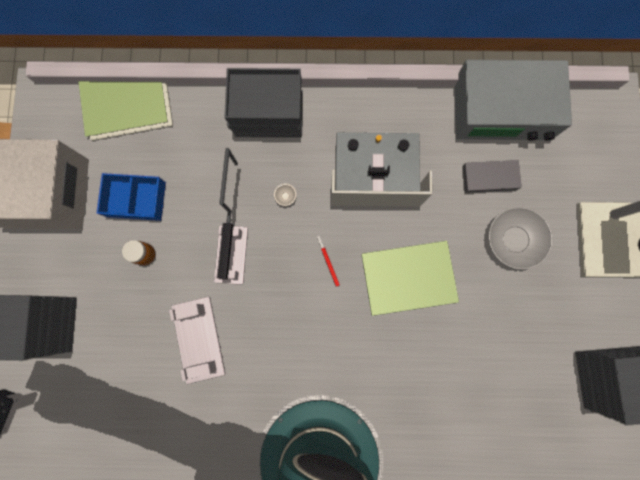

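Run:
```python
import cv2
a=cv2.imread("pics/top0.png"); 
cv2.imwrite("pics/t_hook.png",cv2.resize(a[130:300,190:310],None,fx=5,fy=5,interpolation=cv2.INTER_CUBIC)[:,:600][:, :][0:850][::1] if 0 else cv2.resize(a[140:290,190:300],None,fx=4,fy=4,interpolation=cv2.INTER_CUBIC))
cv2.imwrite("pics/t_test.png",cv2.resize(a[120:220,320:445],None,fx=6,fy=6,interpolation=cv2.INTER_CUBIC))
b=cv2.imread("pics/scene0.png")
cv2.imwrite("pics/s_hook.png",cv2.resize(b[185:275,320:460],None,fx=5,fy=5,interpolation=cv2.INTER_CUBIC))
cv2.imwrite("pics/s_test.png",cv2.resize(b[270:425,285:435],None,fx=3.8,fy=3.8,interpolation=cv2.INTER_CUBIC))
```

```text
(no output)
```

View pics/t_hook.png

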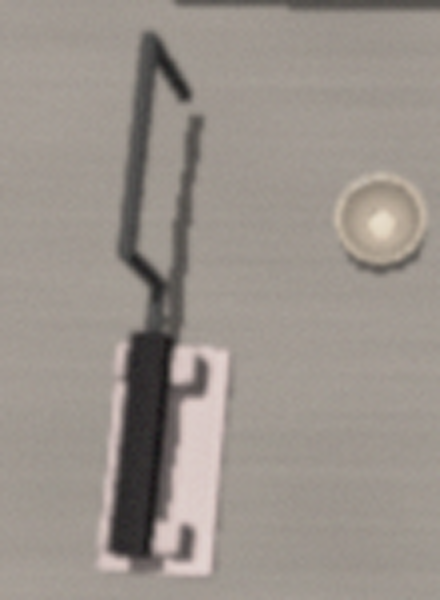

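View pics/t_test.png

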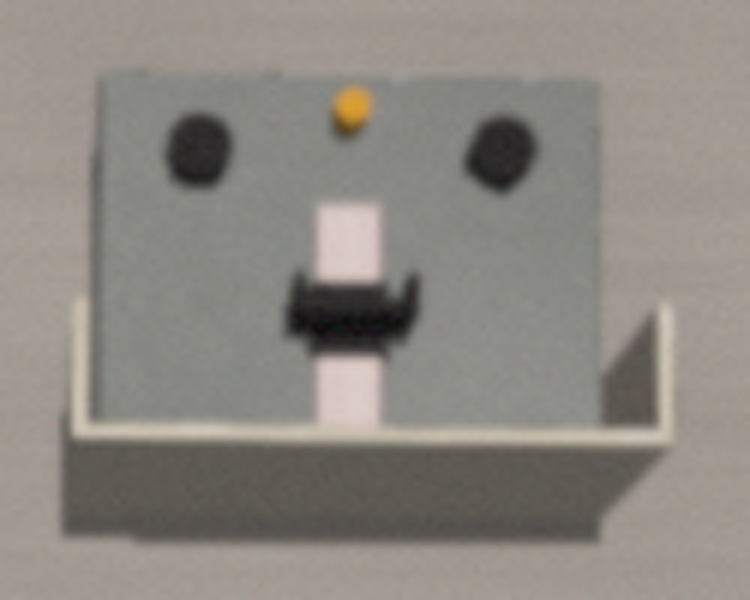

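View pics/s_hook.png

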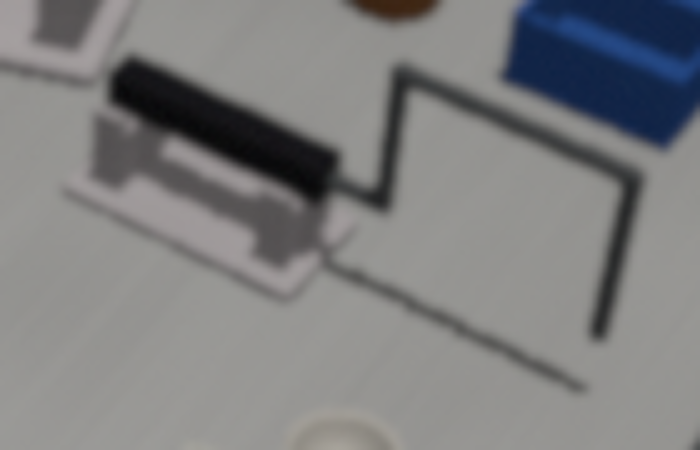

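View pics/s_test.png

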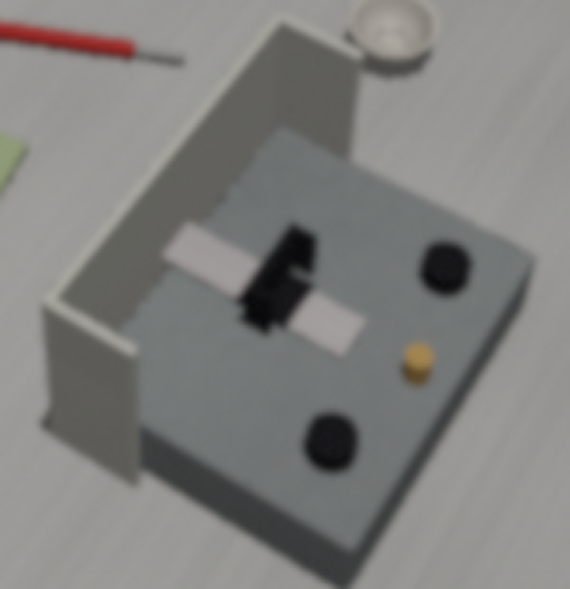

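```bash
cat > h.py <<'E'
import numpy as np
from plant import viewer
def ray(n,uv):
    i=viewer.camera_info(n);K=i["K"];T=i["cam_to_world"]
    d=np.array([(uv[0]-K[0,2])/K[0,0],-(uv[1]-K[1,2])/K[1,1],-1.]);return T[:3,3],T[:3,:3]@d
def onz(n,uv,z):
    o,d=ray(n,uv);return (o+d*(z-o[2])/d[2])[:2]
def proj(n,p):
    i=viewer.camera_info(n);K=i["K"];T=i["cam_to_world"]
    q=T[:3,:3].T@(np.asarray(p,float)-T[:3,3]);return np.array([K[0,0]*q[0]/-q[2]+K[0,2],K[1,1]*-q[1]/-q[2]+K[1,2]])
def crop(uv,s,off): return ((uv[0]+.5)/s-.5+off[0],(uv[1]+.5)/s-.5+off[1])
E
python3 - <<'E'
from h import *
np.set_printoptions(precision=1,suppress=True)
def P(lbl,n,s,off,l):
    for (u,v,z) in l: print(lbl,n,(u,v),z,onz(n,crop((u,v),s,off),z))
P("knob/post","top",6,(320,120),[(201,151,64),(503,154,64),(353,107,68)])
P("shield edge front","top",6,(320,120),[(73,441,130),(668,442,130),(82,430,130)])
P("house back","top",6,(320,120),[(100,75,50),(600,83,50)])
P("knob/post","scene",3.8,(285,270),[(445,260,64),(331,434,64),(419,355,68)])
P("shield","scene",3.8,(285,270),[(283,20,130),(45,303,130)])
P("handle","top",4,(190,140),[(132,334,69),(173,335,69),(108,552,69),(151,556,69)])
P("handle","scene",5,(320,185),[(130,58,69),(340,155,69),(318,180,69),(112,80,69)])
P("crook","top",4,(190,140),[(125,252,142),(150,38,142),(190,98,37)])
P("crook","scene",5,(320,185),[(402,70,142),(635,177,142),(598,335,37)])
P("base","top",4,(190,140),[(228,349,8),(212,575,8),(98,570,8)])
P("base","scene",5,(320,185),[(65,188,8),(290,298,8),(358,225,8)])
import cv2
# dish, cup etc
P("cup","top",4,(190,140),[(380,220,24)])
E
```

```text
knob/post top (201, 151) 64 [731.2 -70.4]
knob/post top (503, 154) 64 [ 731.2 -189.4]
knob/post top (353, 107) 68 [ 748.4 -129.9]
shield edge front top (73, 441) 130 [597.1 -20.3]
shield edge front top (668, 442) 130 [ 599.3 -236.8]
shield edge front top (82, 430) 130 [601.3 -23.6]
house back top (100, 75) 50 [767.6 -30.5]
house back top (600, 83) 50 [ 766.2 -230.9]
knob/post scene (445, 260) 64 [733.  -70.9]
knob/post scene (331, 434) 64 [ 733.1 -190.3]
knob/post scene (419, 355) 68 [ 748.9 -130.6]
shield scene (283, 20) 130 [605.4 -26.1]
shield scene (45, 303) 130 [ 601.7 -239.9]
handle top (132, 334) 69 [538.  230.1]
handle top (173, 335) 69 [537.7 206.3]
handle top (108, 552) 69 [412.2 238.2]
handle top (151, 556) 69 [410.3 213.6]
handle scene (130, 58) 69 [415.3 232.1]
handle scene (340, 155) 69 [540.8 225.6]
handle scene (318, 180) 69 [540.5 203.8]
handle scene (112, 80) 69 [416.8 212.4]
crook top (125, 252) 142 [570.2 219.4]
crook top (150, 38) 142 [690.6 211. ]
crook top (190, 98) 37 [689.1 208.4]
crook scene (402, 70) 142 [569.9 218.9]
crook scene (635, 177) 142 [690.1 209.9]
crook scene (598, 335) 37 [689.  212.9]
base top (228, 349) 8 [540.2 184.7]
base top (212, 575) 8 [402.8 189.3]
base top (98, 570) 8 [404.8 257.9]
base scene (65, 188) 8 [405.4 186.7]
base scene (290, 298) 8 [542.9 180.5]
base scene (358, 225) 8 [546.4 245.5]
cup top (380, 220) 24 [617.9  92.5]
```

```bash
cat >> h.py <<'E'
from scipy.spatial.transform import Rotation as Rn
from plant import sense
def shift(target,yaw_y=None,frm=None):
    """frm: commanded pose (pos) or measured; yaw_y: desired world angle of tool y deg"""
    s=sense();R=Rn.from_rotvec(s["eef_rot"]).as_matrix();p=np.array(s["ee_pos"]) if frm is None else np.array(frm)
    cur=np.degrees(np.arctan2(R[1,1],R[0,1]))
    t=R.T@(np.array(target)-p)
    return np.round(t,1), None if yaw_y is None else round(-(yaw_y-cur),2), round(cur,2)
E
python3 - <<'E'
from h import *
print(shift((501,219,120),87.2,(186.361,596.548,213.4)))
E
```

```text
(array([-412.9, -266.5,   93.7]), np.float64(-14.55), np.float64(72.65))
```

Request:
servo_tool:
  targets:
    - [94,-20,-13,5,-1]
    - [94,-60,-39,14,-2]
    - [94,-100,-65,23,-4]
    - [94,-141,-91,32,-5]
    - [94,-182,-117,41,-7]
    - [94,-223,-144,50,-8]
    - [94,-264,-170,60,-10]
    - [94,-305,-197,69,-11]
    - [94,-345,-223,78,-13]
    - [94,-380,-245,86,-14]
    - [94,-403,-260,91,-14.5]
    - [94,-413,-266.5,93.7,-14.5]
    - [94,-413,-266.5,93.7,-14.5]
    - [94,-413,-266.5,93.7,-14.5]
    - [94,-413,-266.5,93.7,-14.5]

```text
time: 1.6
ee_pos: [500.2, 220.6, 120.0]
eef_rot: [-0.075, -3.141, -0.001]
wrist_force: [0.6, 0.1, 0.1]
gripper_width: 94.2
```

Run:
```python
from h import *
import cv2
s=sense();print(s["time"],s["ee_pos"],s["joint_pos"],s["wrist_force"])
print(shift((501,219,46),87.2))
for n in("top","scene"):
    a=viewer.read_camera(n); print(n,proj(n,s["ee_pos"]))
    c=a[170:300,160:320] if n=="top" else a[130:280,300:460]
    cv2.imwrite(f"pics/{n}1.png",cv2.resize(c[:,:,::-1],None,fx=3.7,fy=3.7,interpolation=cv2.INTER_CUBIC))
```

```text
1.6 [500.24501279 220.61487778 119.97150966] [-0.57725842  0.39155383  0.13003844  1.89842912 -0.06626718  0.85551933
  1.10966132] [0.64893286 0.14892709 0.05358786]
(array([-0.8, -1.6, 74. ]), np.float64(0.07), np.float64(87.27))
top [221.13503347 236.09225808]
scene [373.56325016 194.97544482]
```

View pics/top1.png

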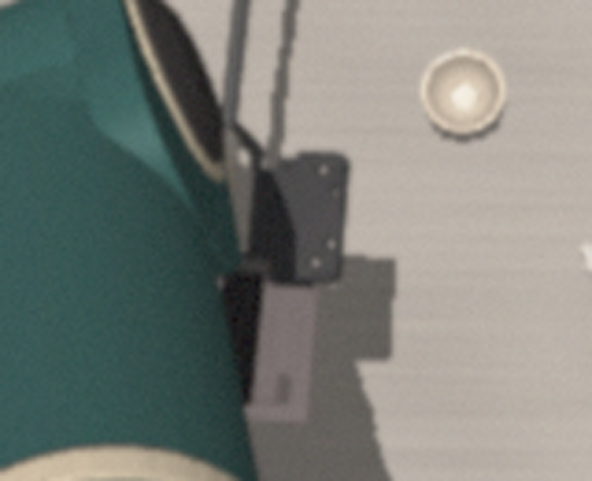

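View pics/scene1.png

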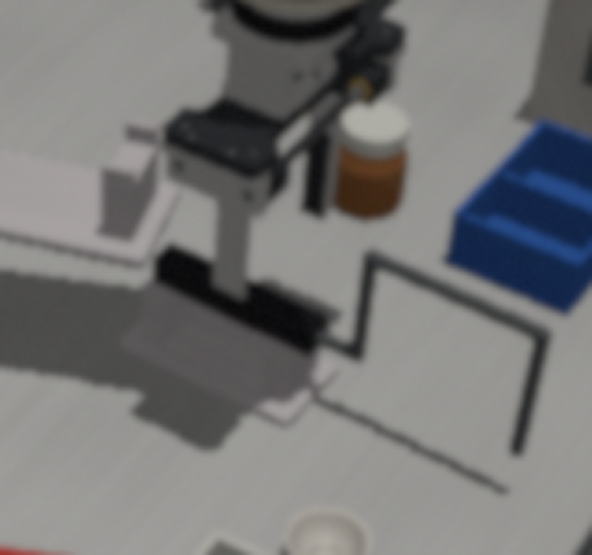

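Request:
servo_tool:
  targets:
    - [94,0,-1,10,0]
    - [94,0,-1,25,0]
    - [94,0,-1,40,0]
    - [94,0,-1,55,0]
    - [94,0,-1,67,0]
    - [94,0,-1,74,0]
    - [94,0,-1,74,0]
    - [94,0,-1,74,0]

```text
time: 2.5
ee_pos: [501.2, 218.1, 46.0]
eef_rot: [0.078, 3.14, 0.0]
wrist_force: [-0.1, -0.6, -0.2]
gripper_width: 94.1
```

Run:
```python
from h import *
import cv2
s=sense();print(s["time"],s["ee_pos"],s["wrist_force"])
for n in("scene",):
    a=viewer.read_camera(n)
    c=a[130:280,300:460]
    cv2.imwrite(f"pics/{n}2.png",cv2.resize(c[:,:,::-1],None,fx=3.7,fy=3.7,interpolation=cv2.INTER_CUBIC))
```

```text
2.5 [501.22203457 218.12180922  46.04178311] [-0.11796947 -0.63693618 -0.15315101]
```

View pics/scene2.png

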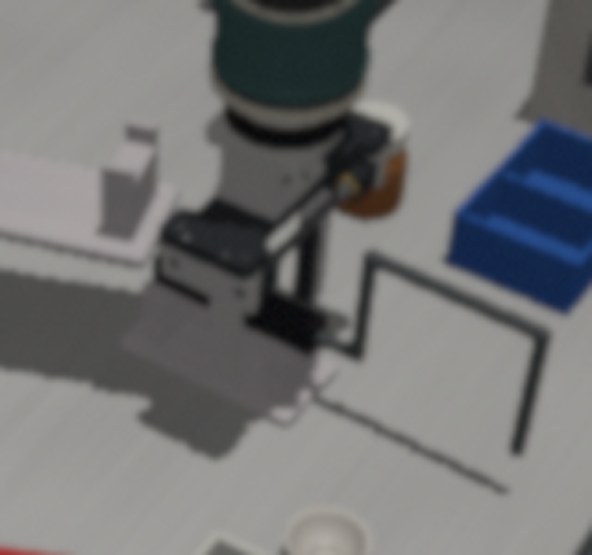

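Request:
servo_tool:
  targets:
    - [15,0,0,0,0]
    - [15,0,0,0,0]
    - [15,0,0,0,0]
    - [15,0,0,0,0]
    - [15,0,0,0,0]
    - [15,0,0,0,0]
    - [15,0,0,0,0]
    - [15,0,0,0,0]
    - [15,0,0,0,0]
    - [15,0,0,0,0]
  force: 50

```text
time: 3.55
ee_pos: [501.0, 218.0, 45.7]
eef_rot: [-0.078, -3.141, 0.0]
wrist_force: [0.4, 0.0, 0.2]
gripper_width: 21.9
```

Request:
servo_tool:
  targets:
    - [15,0,0,-4,0]
    - [15,0,0,-12,0]
    - [15,0,0,-25,0]
    - [15,0,0,-45,0]
    - [15,0,0,-65,0]
    - [15,0,0,-85,0]
    - [15,0,0,-105,0]
    - [15,0,0,-118,0]
    - [15,0,0,-125,0]
    - [15,0,0,-125,0]
    - [15,0,0,-125,0]

```text
time: 4.65
ee_pos: [500.8, 217.9, 170.2]
eef_rot: [-0.078, -3.14, 0.001]
wrist_force: [0.2, -0.2, -1.4]
gripper_width: 21.2
```

Run:
```python
from h import *
import cv2
s=sense();print(s["time"],s["ee_pos"],s["wrist_force"],s["torque"],s["gripper_width"])
for n in("top","scene"):
    a=viewer.read_camera(n); print(n,proj(n,s["ee_pos"]))
    c=a[120:280,180:320] if n=="top" else a[110:260,310:470]
    cv2.imwrite(f"pics/{n}3.png",cv2.resize(c[:,:,::-1],None,fx=3.7,fy=3.7,interpolation=cv2.INTER_CUBIC))
```

```text
4.65 [500.77106876 217.88485919 170.2328527 ] [ 0.24399255 -0.17494746 -1.43382977] [ 0.00609709  0.01056655 -0.00707556] 21.223365119338848
top [217.15158664 232.28851469]
scene [374.59618849 179.17523024]
```

View pics/top3.png

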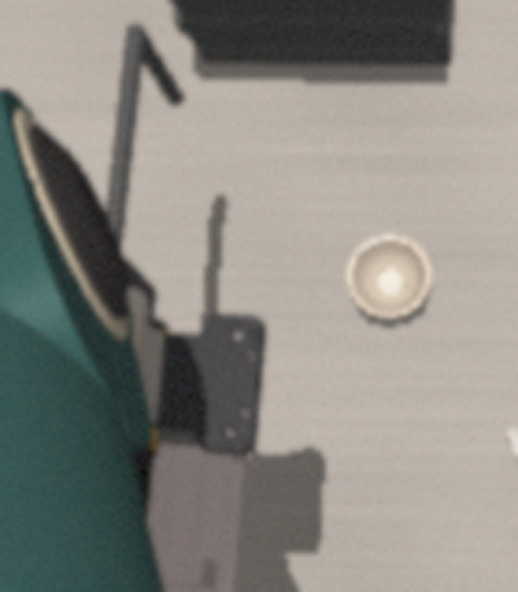

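View pics/scene3.png

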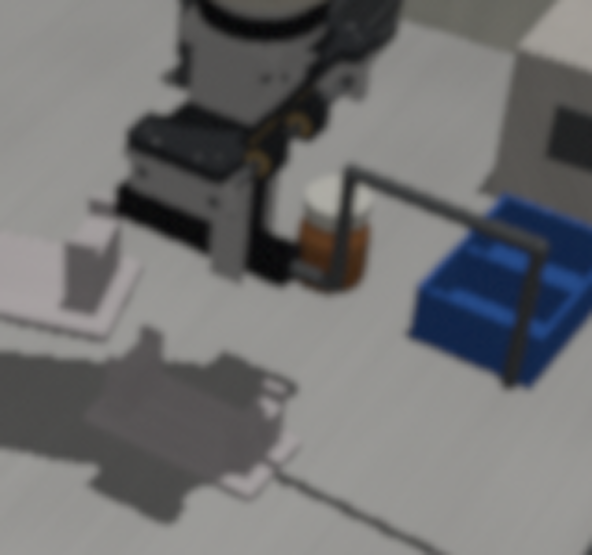

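```bash
cat >> h.py <<'E'
def tri(a,b):
    o1,d1=ray("top",a);o2,d2=ray("scene",b)
    A=np.stack([d1,-d2],1);x=np.linalg.lstsq(A,o2-o1,rcond=None)[0]
    p,q=o1+x[0]*d1,o2+x[1]*d2;return (p+q)/2,np.linalg.norm(p-q)
E
python3 - <<'E'
from h import *
np.set_printoptions(precision=1,suppress=True)
f=lambda t,s:print(tri(crop(t,3.7,(180,120)),crop(s,3.7,(310,110))))
f((180,98),(512,382)); f((135,28),(543,245));
E
```

```text
(array([690. , 204.1, 166.9]), np.float64(2.7886578689743677))
(array([690.7, 206. , 268.1]), np.float64(0.7273745559655158))
```

Run:
```python
from h import *
print(shift((513,-130,170),90.1))
```

```text
(array([-2.960e+01, -3.468e+02,  2.000e-01]), np.float64(-2.95), np.float64(87.15))
```

Request:
servo_tool:
  targets:
    - [15,-1,-8,0,0]
    - [15,-3,-30,0,0]
    - [15,-5,-60,0,-0.5]
    - [15,-8,-92,0,-1]
    - [15,-11,-125,0,-1.5]
    - [15,-14,-158,0,-2]
    - [15,-17,-191,0,-2.5]
    - [15,-19,-224,0,-2.9]
    - [15,-22,-257,0,-2.9]
    - [15,-25,-290,0,-2.9]
    - [15,-27,-318,0,-2.9]
    - [15,-29,-338,0,-2.9]
    - [15,-29.6,-347,0,-2.9]
    - [15,-29.6,-347,0,-2.9]
    - [15,-29.6,-347,0,-2.9]
    - [15,-29.6,-347,0,-2.9]

```text
time: 6.35
ee_pos: [513.4, -128.8, 170.7]
eef_rot: [0.004, -3.141, -0.001]
wrist_force: [-0.4, -0.0, -1.5]
gripper_width: 21.4
```

Run:
```python
from h import *
import cv2
s=sense();print(s["time"],s["ee_pos"],s["wrist_force"],s["torque"],s["gripper_width"],shift((513,-130,170),90.1))
for n in("top","scene"):
    a=viewer.read_camera(n); print(n,proj(n,s["ee_pos"]))
    c=a[110:250,310:450] if n=="top" else a[210:400,270:440]
    cv2.imwrite(f"pics/{n}4.png",cv2.resize(c[:,:,::-1],None,fx=3.0 if n=="scene" else 4,fy=3.0 if n=="scene" else 4,interpolation=cv2.INTER_CUBIC))
```

```text
6.35 [ 513.41936848 -128.80655522  170.71078624] [-0.40403858 -0.0320212  -1.53187693] [-0.00705259  0.01702828  0.02353684] 21.375560355402616 (array([ 0.4, -1.2,  0.7]), np.float64(0.04), np.float64(90.14))
top [383.8929047  228.34897873]
scene [291.94378022 274.8875967 ]
```

View pics/top4.png

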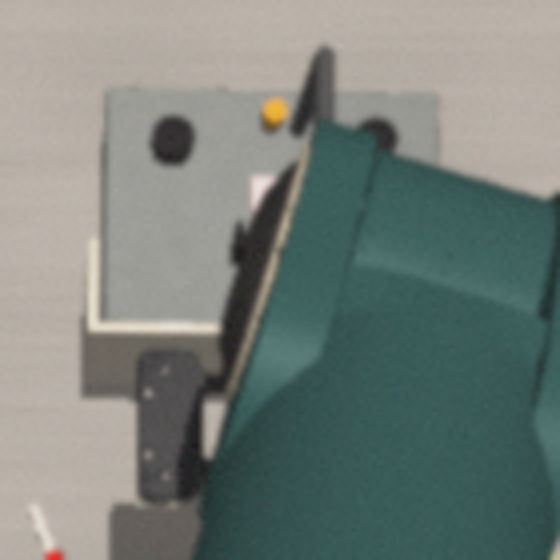

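View pics/scene4.png

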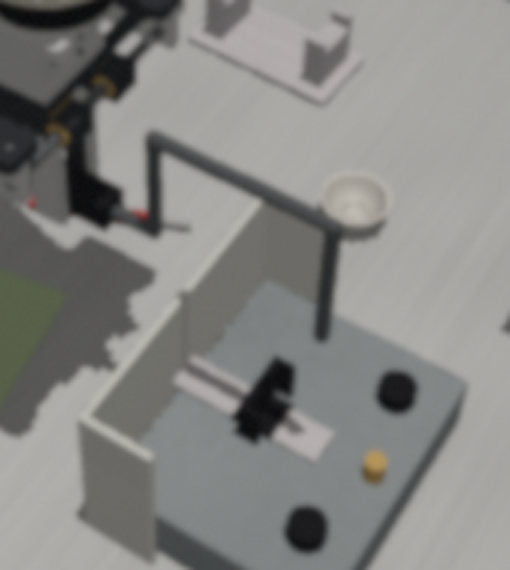

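Run:
```python
from h import *
np.set_printoptions(precision=1,suppress=True)
f=lambda t,s:print(tri(crop(t,4,(310,110)),crop(s,3,(270,210))))
f((299,131),(321,337)); f((323,48),(330,229))
```

```text
(array([ 701.9, -131.3,  164. ]), np.float64(0.8389849944540705))
(array([ 703.4, -131.9,  267.3]), np.float64(6.0073747647576585))
```

Request:
servo_tool:
  targets:
    - [15,5,-1,0,0]
    - [15,5,-1,8,0]
    - [15,5,-1,22,0]
    - [15,5,-1,37,0]
    - [15,5,-1,52,0]
    - [15,5,-1,65,0]
    - [15,5,-1,76,0]
    - [15,5,-1,84,0]
    - [15,5,-1,90,0]
    - [15,5,-1,95,0]
    - [15,5,-1,98,0]
    - [15,5,-1,100,0]
    - [15,5,-1,100,0]
    - [15,5,-1,100,0]
    - [15,5,-1,100,0]

```text
time: 7.95
ee_pos: [508.5, -131.0, 71.0]
eef_rot: [-0.001, 3.141, -0.0]
wrist_force: [-0.8, 0.4, -1.1]
gripper_width: 21.6
```

Run:
```python
from h import *
import cv2
s=sense();print(s["time"],s["ee_pos"],s["wrist_force"],s["torque"],s["gripper_width"])
for n in("scene",):
    a=viewer.read_camera(n); print(n,proj(n,s["ee_pos"]))
    c=a[110:250,310:450] if n=="top" else a[230:400,270:440]
    cv2.imwrite(f"pics/{n}5.png",cv2.resize(c[:,:,::-1],None,fx=3.4,fy=3.4,interpolation=cv2.INTER_CUBIC))
```

```text
7.95 [ 508.52443419 -131.0431712    71.04716325] [-0.77910986  0.415577   -1.11309   ] [-0.01937443 -0.01348514 -0.00830898] 21.606051550363695
scene [291.78693828 306.06860803]
```

View pics/scene5.png

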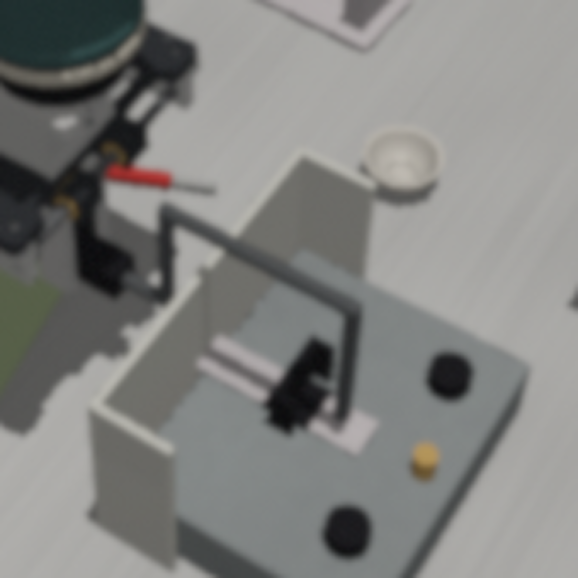

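Request:
servo_tool:
  targets:
    - [15,2,0,0,0]
    - [15,6,0,0,0]
    - [15,10,0,0,0]
    - [15,13,0,0,0]
    - [15,15,0,0,0]
    - [15,16,0,0,0]
    - [15,17,0,0,0]
    - [15,18,0,0,0]
    - [15,19,0,0,0]
    - [15,20,0,0,0]
    - [15,21,0,0,0]
    - [15,22,0,0,0]

```text
time: 9.2
ee_pos: [486.3, -131.1, 70.8]
eef_rot: [0.001, -3.142, 0.0]
wrist_force: [0.2, 1.0, -1.1]
gripper_width: 21.2
```

Request:
servo_tool:
  targets:
    - [15,1,0,0,0]
    - [15,2,0,0,0]
    - [15,3,0,0,0]
    - [15,4,0,0,0]
    - [15,5,0,0,0]
    - [15,6,0,0,0]

```text
time: 9.8
ee_pos: [480.6, -131.0, 70.9]
eef_rot: [-0.002, 3.141, -0.0]
wrist_force: [1.7, 0.1, -2.1]
gripper_width: 21.8
```

Request:
servo_tool:
  targets:
    - [15,1,0,0,0]
    - [15,2,0,0,0]
    - [15,3,0,0,0]
    - [15,4,0,0,0]
    - [15,5,0,0,0]
    - [15,6,0,0,0]

```text
time: 10.4
ee_pos: [474.3, -131.0, 70.8]
eef_rot: [-0.001, 3.142, -0.0]
wrist_force: [3.1, 0.1, -1.4]
gripper_width: 21.5
```

Request:
servo_tool:
  targets:
    - [15,1,0,0,0]
    - [15,2,0,0,0]
    - [15,3,0,0,0]
    - [15,4,0,0,0]
    - [15,5,0,0,0]
    - [15,6,0,0,0]
    - [15,7,0,0,0]
    - [15,8,0,0,0]
    - [15,9,0,0,0]

```text
time: 11.3
ee_pos: [465.3, -131.1, 70.8]
eef_rot: [-0.001, 3.142, -0.0]
wrist_force: [2.7, 0.2, -1.2]
gripper_width: 21.9
```

Run:
```python
from h import *
import cv2
s=sense();print(s["time"],s["ee_pos"],s["wrist_force"],s["torque"],s["gripper_width"])
for n in("scene",):
    a=viewer.read_camera(n); print(n,proj(n,s["ee_pos"]))
    c=a[230:400,270:440]
    cv2.imwrite(f"pics/{n}6.png",cv2.resize(c[:,:,::-1],None,fx=3.4,fy=3.4,interpolation=cv2.INTER_CUBIC))
print(sense()["wrist_force"])
```

```text
11.3 [ 465.28802717 -131.10180231   70.79983133] [ 2.65755726  0.17758174 -1.20542862] [ 0.06790102 -0.59398061  0.03506495] 21.850708154558625
scene [275.23948073 297.13152779]
[ 2.18422240e+00  2.01665437e-03 -6.76228767e-01]
```

View pics/scene6.png

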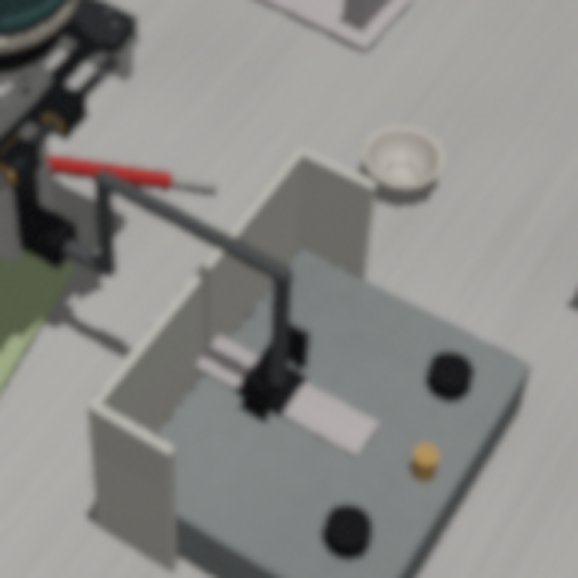

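Request:
servo_tool:
  targets:
    - [15,1,0,0,0]
    - [15,2,0,0,0]
    - [15,3,0,0,0]
    - [15,4,0,0,0]

```text
time: 11.75
ee_pos: [461.3, -131.1, 70.8]
eef_rot: [0.001, -3.142, 0.0]
wrist_force: [3.4, -0.2, -2.0]
gripper_width: 21.5
```

Request:
servo_tool:
  targets:
    - [15,0.5,0,0,0]
    - [15,1,0,0,0]

```text
time: 11.95
ee_pos: [460.3, -131.1, 70.8]
eef_rot: [-0.002, 3.142, -0.0]
wrist_force: [2.5, -0.3, -2.3]
gripper_width: 21.6
```

Request:
servo_tool:
  targets:
    - [15,0.5,0,0,0]
    - [15,1,0,0,0]

```text
time: 12.15
ee_pos: [459.3, -131.1, 70.8]
eef_rot: [-0.001, 3.142, -0.0]
wrist_force: [2.5, -0.4, -0.8]
gripper_width: 21.7
```

Request:
servo_tool:
  targets:
    - [15,0.4,0,0,0]
    - [15,0.8,0,0,0]

```text
time: 12.35
ee_pos: [458.6, -131.1, 70.8]
eef_rot: [-0.001, 3.142, -0.0]
wrist_force: [2.8, 0.1, -1.8]
gripper_width: 21.8
```

Request:
servo_tool:
  targets:
    - [15,0.4,0,0,0]
    - [15,0.8,0,0,0]

```text
time: 12.55
ee_pos: [457.7, -131.1, 70.8]
eef_rot: [0.001, -3.142, 0.0]
wrist_force: [2.1, -0.3, -1.8]
gripper_width: 21.7
```

Request:
servo_tool:
  targets:
    - [15,0.4,0,0,0]
    - [15,0.8,0,0,0]

```text
time: 12.75
ee_pos: [456.9, -131.1, 70.8]
eef_rot: [0.001, -3.142, 0.0]
wrist_force: [3.0, 0.3, -2.8]
gripper_width: 21.4
```

Request:
servo_tool:
  targets:
    - [15,0.4,0,0,0]
    - [15,0.8,0,0,0]

```text
time: 12.95
ee_pos: [456.1, -131.1, 70.8]
eef_rot: [-0.001, 3.142, -0.0]
wrist_force: [3.1, 0.6, -1.5]
gripper_width: 21.8
```

Request:
servo_tool:
  targets:
    - [15,0.4,0,0,0]
    - [15,0.8,0,0,0]

```text
time: 13.15
ee_pos: [455.3, -131.1, 70.8]
eef_rot: [0.001, -3.142, 0.0]
wrist_force: [2.0, 0.1, -2.0]
gripper_width: 21.4
```

Request:
servo_tool:
  targets:
    - [15,0.4,0,0,0]
    - [15,0.8,0,0,0]

```text
time: 13.35
ee_pos: [454.5, -131.1, 70.8]
eef_rot: [-0.001, 3.142, -0.0]
wrist_force: [2.3, 0.2, -1.8]
gripper_width: 21.9
```

Run:
```python
from h import *
import cv2
s=sense();print(s["time"],s["ee_pos"],s["wrist_force"],s["torque"])
a=viewer.read_camera("scene")
c=a[230:400,270:440]
cv2.imwrite(f"pics/scene7.png",cv2.resize(c[:,:,::-1],None,fx=3.4,fy=3.4,interpolation=cv2.INTER_CUBIC))
print(sense()["torque"])
```

```text
13.35 [ 454.54164659 -131.08769391   70.81139621] [ 2.26606766  0.23631799 -1.76963722] [ 0.00592488 -0.56239235  0.00094026]
[ 0.05365377 -0.56280995  0.00775872]
```

View pics/scene7.png

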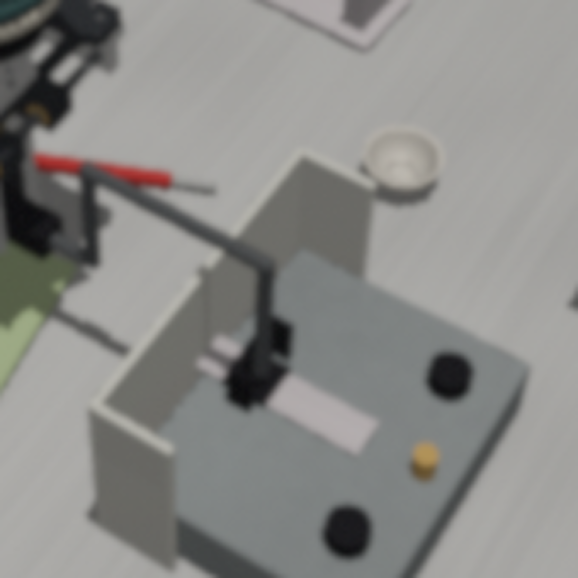

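Request:
servo_tool:
  targets:
    - [15,0.4,0,0,0]
    - [15,0.8,0,0,0]

```text
time: 13.6
ee_pos: [453.8, -131.1, 70.8]
eef_rot: [-0.001, 3.142, -0.0]
wrist_force: [2.8, 0.9, -2.2]
gripper_width: 22.1
```

Request:
servo_tool:
  targets:
    - [15,0.4,0,0,0]
    - [15,0.8,0,0,0]

```text
time: 13.8
ee_pos: [452.9, -131.1, 70.8]
eef_rot: [-0.001, 3.142, -0.0]
wrist_force: [1.9, 1.0, -1.3]
gripper_width: 21.5
```

Request:
servo_tool:
  targets:
    - [15,0.4,0,0,0]
    - [15,0.8,0,0,0]

```text
time: 14.0
ee_pos: [452.2, -131.1, 70.8]
eef_rot: [-0.002, 3.142, -0.0]
wrist_force: [1.8, 0.1, -2.2]
gripper_width: 21.7
```

Request:
servo_tool:
  targets:
    - [15,0.4,0,0,0]
    - [15,0.8,0,0,0]

```text
time: 14.2
ee_pos: [451.3, -131.1, 70.8]
eef_rot: [0.001, -3.142, 0.0]
wrist_force: [2.6, -0.5, -2.1]
gripper_width: 21.9
```

Request:
servo_tool:
  targets:
    - [15,0.4,0,0,0]
    - [15,0.8,0,0,0]

```text
time: 14.4
ee_pos: [450.5, -131.1, 70.8]
eef_rot: [0.001, -3.142, 0.0]
wrist_force: [1.8, 0.1, -1.5]
gripper_width: 21.3
```

Request:
servo_tool:
  targets:
    - [15,0.4,0,0,0]
    - [15,0.8,0,0,0]

```text
time: 14.6
ee_pos: [449.8, -131.1, 70.8]
eef_rot: [-0.001, 3.142, -0.0]
wrist_force: [3.7, -0.1, -2.1]
gripper_width: 21.7
```

Run:
```python
from h import *
s=sense();print(s["time"],s["ee_pos"],s["wrist_force"],s["torque"])
```

```text
14.6 [ 449.77143178 -131.09360911   70.79925566] [ 3.67826352 -0.12137584 -2.10414671] [ 0.01349501 -0.91841863  0.04981221]
```

Request:
servo_tool:
  targets:
    - [15,0.3,0,0,0]

```text
time: 14.7
ee_pos: [449.7, -131.1, 70.9]
eef_rot: [-0.001, 3.141, -0.0]
wrist_force: [5.0, 0.5, -2.1]
gripper_width: 21.3
```

Run:
```python
from h import *
s=sense();print(s["time"],s["ee_pos"],s["wrist_force"],s["torque"])
```

```text
14.7 [ 449.72757959 -131.09446294   70.88996364] [ 5.02542791  0.47044602 -2.05467232] [ 0.04047968 -1.07090796  0.0432704 ]
```

Request:
servo_tool:
  targets:
    - [15,0.3,0,0,0]

```text
time: 14.8
ee_pos: [449.7, -131.1, 70.9]
eef_rot: [-0.002, 3.141, -0.0]
wrist_force: [7.0, -0.2, -2.7]
gripper_width: 21.5
```

Run:
```python
from h import *
s=sense();print(s["time"],s["ee_pos"],s["wrist_force"],s["torque"])
```

```text
14.8 [ 449.66515803 -131.10438759   70.94701568] [ 6.97336268 -0.15165599 -2.70561435] [ 0.08023268 -1.38856275  0.0487173 ]
```

Request:
servo_tool:
  targets:
    - [15,0.4,0,0,0]
    - [15,0.4,0,0,0]

```text
time: 15.0
ee_pos: [449.6, -131.1, 71.1]
eef_rot: [-0.002, 3.14, -0.001]
wrist_force: [7.5, 0.6, -2.3]
gripper_width: 21.6
```

Run:
```python
from h import *
s=sense();print(s["time"],s["ee_pos"],s["wrist_force"],s["torque"])
```

```text
15.0 [ 449.63898107 -131.14408397   71.07227101] [ 7.52210543  0.5964677  -2.32960632] [ 0.02624252 -1.55131159  0.0637585 ]
```

Request:
servo_tool:
  targets:
    - [15,0.2,0,0,0]
    - [15,0.2,0,0,0]
    - [15,0.2,0,0,0]

```text
time: 15.3
ee_pos: [449.6, -131.1, 71.1]
eef_rot: [-0.002, 3.14, -0.001]
wrist_force: [9.3, -0.4, -4.5]
gripper_width: 21.8
```

Run:
```python
from h import *
s=sense();print(s["time"],s["ee_pos"],s["wrist_force"],s["torque"])
```

```text
15.3 [ 449.61578684 -131.13172164   71.10615566] [ 9.32499098 -0.35061445 -4.47064155] [ 0.01600201 -1.78030329  0.09622422]
```

Request:
servo_tool:
  targets:
    - [15,0,0,0,0]
    - [15,0,0,0,0]

```text
time: 15.5
ee_pos: [449.6, -131.1, 71.1]
eef_rot: [-0.002, 3.14, -0.001]
wrist_force: [8.1, 0.2, -3.5]
gripper_width: 21.9
```

Request:
servo_tool:
  targets:
    - [15,0,0,0,0]

```text
time: 15.6
ee_pos: [449.6, -131.2, 71.1]
eef_rot: [-0.002, 3.14, -0.001]
wrist_force: [9.0, 0.2, -3.9]
gripper_width: 21.9
```

Request:
servo_tool:
  targets:
    - [15,0,0,0,0]

```text
time: 15.7
ee_pos: [449.6, -131.1, 71.1]
eef_rot: [-0.002, 3.14, -0.001]
wrist_force: [8.4, -0.3, -4.0]
gripper_width: 21.7
```

Request:
servo_tool:
  targets:
    - [15,0,0,0,0]

```text
time: 15.8
ee_pos: [449.6, -131.1, 71.1]
eef_rot: [-0.002, 3.14, -0.001]
wrist_force: [8.8, -0.0, -3.1]
gripper_width: 21.4
```

Run:
```python
from h import *
s=sense();print(s["time"],s["ee_pos"],s["wrist_force"],s["torque"])
```

```text
15.8 [ 449.61567805 -131.1447492    71.11660735] [ 8.75892814 -0.03490723 -3.10357312] [ 0.04188971 -1.78674654  0.02028351]
```

Request:
servo_tool:
  targets:
    - [15,-0.1,0,0,0]
    - [15,-0.1,0,0,0]
    - [15,-0.1,0,0,0]
    - [15,-0.1,0,0,0]

```text
time: 16.2
ee_pos: [449.7, -131.1, 71.1]
eef_rot: [-0.002, 3.14, -0.001]
wrist_force: [7.6, 0.2, -3.0]
gripper_width: 21.6
```

Request:
servo_tool:
  targets:
    - [15,0,0,0,0]
    - [15,0,0,0,0]
    - [15,0,0,0,0]

```text
time: 16.5
ee_pos: [449.6, -131.1, 71.1]
eef_rot: [-0.002, 3.14, -0.001]
wrist_force: [6.7, -0.2, -3.2]
gripper_width: 21.4
```

Request:
servo_tool:
  targets:
    - [15,0,0,0,0]
    - [15,0,0,0,0]
    - [15,0,0,0,0]

```text
time: 16.8
ee_pos: [449.7, -131.1, 71.1]
eef_rot: [-0.002, 3.14, -0.001]
wrist_force: [8.5, -0.0, -3.4]
gripper_width: 21.8
```

Run:
```python
from h import *
import cv2
s=sense();print(s["time"],s["ee_pos"],s["wrist_force"],s["torque"])
a=viewer.read_camera("scene")
c=a[230:400,270:440]
cv2.imwrite(f"pics/scene8.png",cv2.resize(c[:,:,::-1],None,fx=3.4,fy=3.4,interpolation=cv2.INTER_CUBIC))
```

```text
16.8 [ 449.65012303 -131.14427703   71.08679753] [ 8.5258376  -0.02596962 -3.42510774] [ 0.07755997 -1.62520791  0.00641158]
```

View pics/scene8.png

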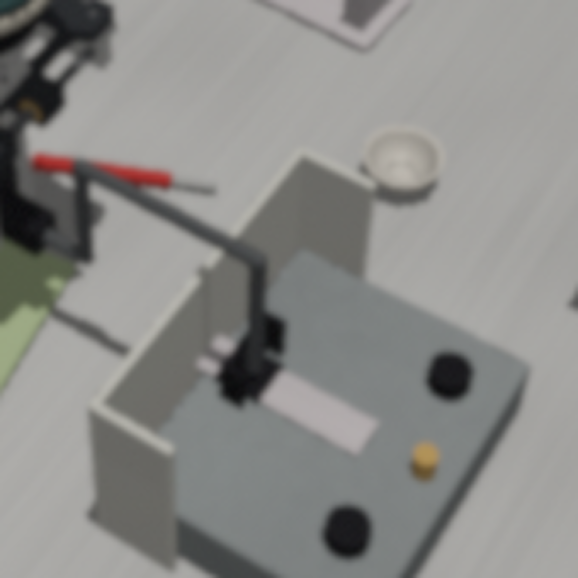

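Request:
servo_tool:
  targets:
    - [15,-0.7,0,0,0]
    - [15,-1.4,0,0,0]
    - [15,-2.5,0,0,0]
    - [15,-5,0,0,0]
    - [15,-8,0,0,0]
    - [15,-11,0,0,0]
    - [15,-14,0,0,0]
    - [15,-15,0,-1,0]
    - [15,-15,0,-5,0]
    - [15,-15,0,-15,0]
    - [15,-15,0,-30,0]
    - [15,-15,0,-47,0]
    - [15,-15,0,-65,0]
    - [15,-15,0,-83,0]
    - [15,-15,0,-95,0]
    - [15,-15,0,-103,0]
    - [15,-15,0,-105,0]
    - [15,-15,0,-105,0]
    - [15,-15,0,-105,0]

```text
time: 18.75
ee_pos: [463.3, -131.0, 175.2]
eef_rot: [0.001, -3.141, -0.0]
wrist_force: [0.1, 0.8, -1.8]
gripper_width: 21.6
```

Run:
```python
from h import *
import cv2
s=sense();print(s["time"],s["ee_pos"],s["wrist_force"],s["torque"],s["gripper_width"])
for n in("top","scene"):
    a=viewer.read_camera(n)
    c=a[110:260,310:450] if n=="top" else a[210:400,250:440]
    cv2.imwrite(f"pics/{n}9.png",cv2.resize(c[:,:,::-1],None,fx=3.0 if n=="scene" else 4,fy=3.0 if n=="scene" else 4,interpolation=cv2.INTER_CUBIC))
```

```text
18.75 [ 463.34489428 -131.00574771  175.21708675] [ 0.06956089  0.76482498 -1.84766539] [ 0.01896105 -0.02125871  0.08943239] 21.648324808076715
```

View pics/top9.png

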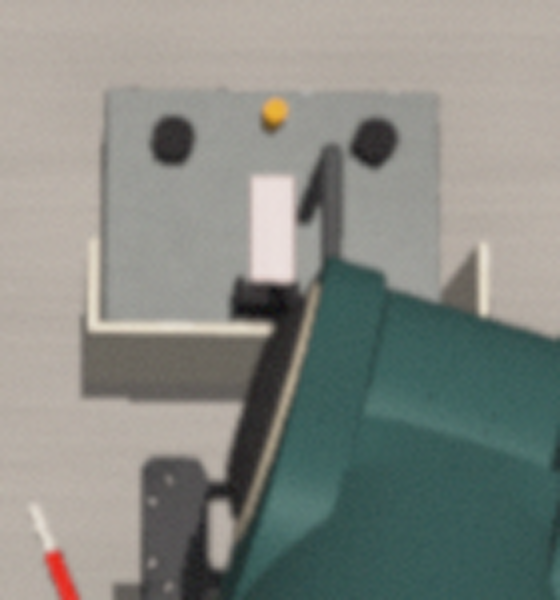

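View pics/scene9.png

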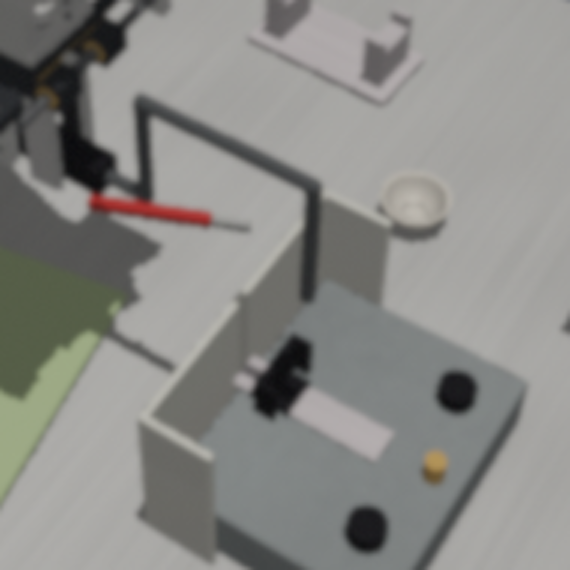

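Run:
```python
from h import *
np.set_printoptions(precision=1,suppress=True)
f=lambda t,s:print(tri(crop(t,4,(310,110)),crop(s,3,(250,210))))
f((304,219),(309,297)); f((332,148),(314,188))
# rear corner riser top in scene
f2=lambda s,z:print(onz("scene",crop(s,3,(250,210)),z))
f2((143,101),267);f2((314,188),267)
print(shift((501,218,175),87.1))
```

```text
(array([ 652.1, -132.9,  168.5]), np.float64(1.7087418218436148))
(array([ 653.7, -134. ,  271.4]), np.float64(1.8103330604212462))
[ 530.8 -128.2]
[ 651.2 -131.3]
(array([-37.9, 349. ,   0.2]), np.float64(2.95), np.float64(90.05))
```

Request:
servo_tool:
  targets:
    - [15,-1,8,0,0]
    - [15,-3,30,0,0]
    - [15,-6,60,0,0.5]
    - [15,-10,92,0,1]
    - [15,-13,125,0,1.5]
    - [15,-17,158,0,2]
    - [15,-21,191,0,2.5]
    - [15,-24,224,0,2.9]
    - [15,-28,257,0,2.9]
    - [15,-31,290,0,2.9]
    - [15,-35,320,0,2.9]
    - [15,-37,341,0,2.9]
    - [15,-38,349,0,2.9]
    - [15,-38,349,0,2.9]
    - [15,-38,349,0,2.9]
    - [15,-38,349,0,2.9]

```text
time: 20.45
ee_pos: [501.4, 216.8, 175.8]
eef_rot: [0.08, 3.14, -0.001]
wrist_force: [0.0, 0.1, -1.6]
gripper_width: 21.5
```

Run:
```python
from h import *
s=sense();print(s["time"],s["ee_pos"],shift((501,218,46.0),87.15))
```

```text
20.45 [501.44541194 216.75186953 175.81858325] (array([  0.5,   1.3, 129.8]), np.float64(-0.09), np.float64(87.06))
```

Request:
servo_tool:
  targets:
    - [15,0.5,0.5,8,0]
    - [15,0.5,0.5,25,0]
    - [15,0.5,0.5,45,0]
    - [15,0.5,0.5,65,0]
    - [15,0.5,0.5,83,0]
    - [15,0.5,0.5,98,0]
    - [15,0.5,0.5,108,0]
    - [15,0.5,0.5,114,0]
    - [15,0.5,0.5,119,0]
    - [15,0.5,0.5,122,0]
    - [15,0.5,0.5,125,0]
    - [15,0.5,0.5,126,0]
    - [15,0.5,0.5,126,0]
    - [15,0.5,0.5,126,0]

```text
time: 21.85
ee_pos: [501.0, 218.6, 50.0]
eef_rot: [0.078, 3.14, 0.0]
wrist_force: [-0.0, -0.2, -1.6]
gripper_width: 21.9
```

Run:
```python
from h import *
import cv2
s=sense();print(s["time"],s["ee_pos"],s["wrist_force"],s["torque"],shift((501,218,46.0),87.15))
a=viewer.read_camera("scene")
cv2.imwrite(f"pics/scene10.png",cv2.resize(a[130:280,300:460,::-1],None,fx=3.7,fy=3.7,interpolation=cv2.INTER_CUBIC))
```

```text
21.85 [501.00981388 218.58668639  49.98987018] [-0.03458543 -0.17031196 -1.64199366] [ 0.00579556  0.00545472 -0.01848767] (array([-0. , -0.6,  4. ]), np.float64(0.0), np.float64(87.15))
```

View pics/scene10.png

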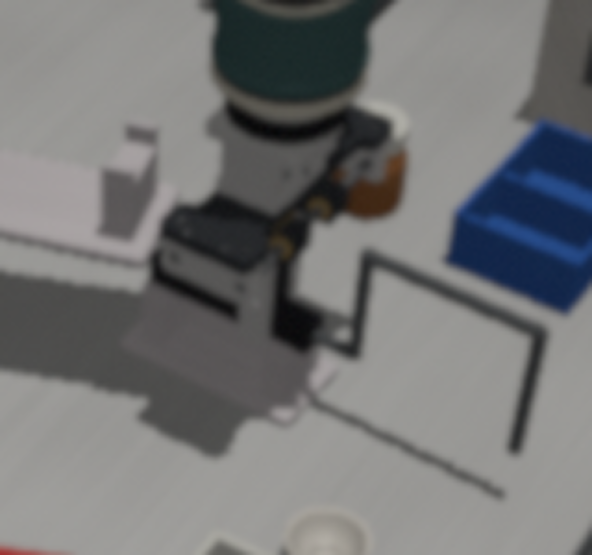

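Well aligned; lower the last few millimetres onto the saddles.

Request:
servo_tool:
  targets:
    - [15,0,-0.5,1,0]
    - [15,0,-0.5,2,0]
    - [15,0,-0.5,3,0]
    - [15,0,-0.5,3.5,0]
    - [15,0,-0.5,3.5,0]

```text
time: 22.4
ee_pos: [500.8, 217.9, 46.2]
eef_rot: [-0.078, -3.141, 0.0]
wrist_force: [0.5, 0.8, -1.7]
gripper_width: 21.5
```

Request:
servo_tool:
  targets:
    - [15,0,0,0.5,0]
    - [15,0,0,0.5,0]

```text
time: 22.6
ee_pos: [500.9, 218.0, 45.8]
eef_rot: [0.078, 3.141, -0.0]
wrist_force: [-0.6, 0.7, -1.4]
gripper_width: 21.8
```

Request:
servo_tool:
  targets:
    - [15,0,0,0.5,0]
    - [15,0,0,0.5,0]

```text
time: 22.8
ee_pos: [500.9, 218.0, 45.7]
eef_rot: [0.078, 3.14, 0.0]
wrist_force: [-4.2, -0.8, 8.9]
gripper_width: 21.6
```

Seated. Release gently and look.

Request:
servo_tool:
  targets:
    - [26,0,0,-0.3,0]
    - [30,0,0,-0.3,0]
    - [60,0,0,-0.3,0]
    - [94,0,0,-0.3,0]
    - [94,0,0,-0.3,0]
    - [94,0,0,-0.3,0]
    - [94,0,0,-0.3,0]
    - [94,0,0,-0.3,0]
    - [94,0,0,-0.3,0]
    - [94,0,0,-0.3,0]

```text
time: 23.8
ee_pos: [500.9, 218.0, 45.6]
eef_rot: [0.078, 3.141, -0.0]
wrist_force: [0.3, 0.0, 0.1]
gripper_width: 90.7
```

Request:
servo_tool:
  targets:
    - [94,0,0,-3,0]
    - [94,0,0,-15,0]
    - [94,0,0,-35,0]
    - [94,0,0,-60,0]
    - [94,0,0,-90,0]
    - [94,0,0,-120,0]
    - [94,0,0,-150,0]
    - [94,30,20,-165,0]
    - [94,60,60,-165,0]
    - [94,90,100,-165,0]
    - [94,120,140,-165,0]
    - [94,150,180,-165,0]
    - [94,180,220,-165,0]
    - [94,200,250,-165,0]
    - [94,200,250,-165,0]
    - [94,200,250,-165,0]

```text
time: 25.4
ee_pos: [313.2, 477.8, 211.1]
eef_rot: [0.076, 3.14, -0.0]
wrist_force: [0.7, -0.9, -0.1]
gripper_width: 94.4
```

Run:
```python
from h import *
import cv2
s=sense();print(s["time"],s["ee_pos"],s["wrist_force"],s["gripper_width"])
for n in("top","scene"):
    a=viewer.read_camera(n); cv2.imwrite(f"pics/{n}11.png",a[:,:,::-1])
    c=a[140:290,190:300] if n=="top" else a[185:275,320:460]
    k=4 if n=="top" else 5
    cv2.imwrite(f"pics/{n}11c.png",cv2.resize(c[:,:,::-1],None,fx=k,fy=k,interpolation=cv2.INTER_CUBIC))
```

```text
25.4 [313.17840763 477.83557342 211.13746529] [ 0.68112622 -0.92762754 -0.0580465 ] 94.40527520431776
```

View pics/top11c.png

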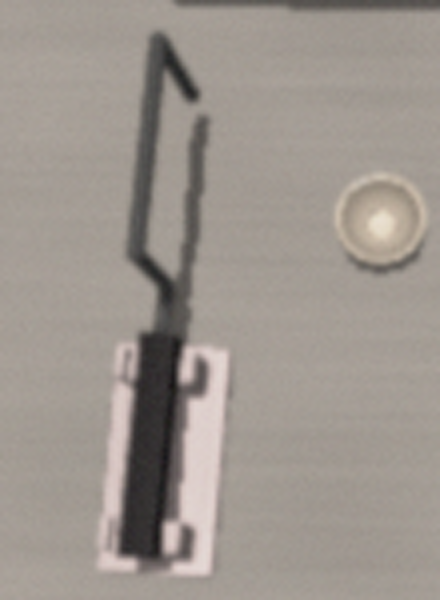

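View pics/scene11c.png

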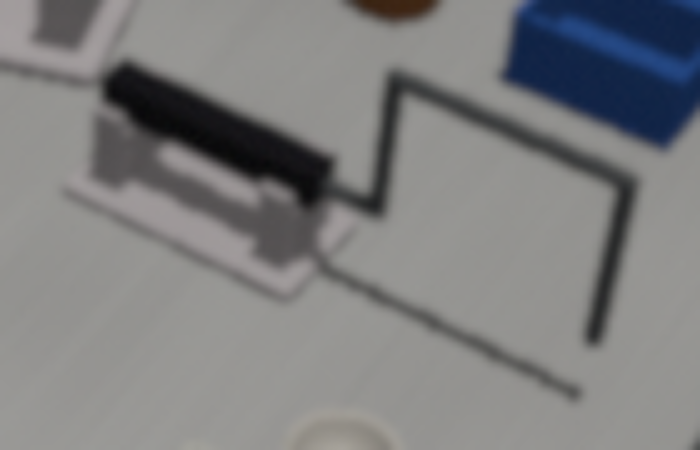

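View pics/scene11.png

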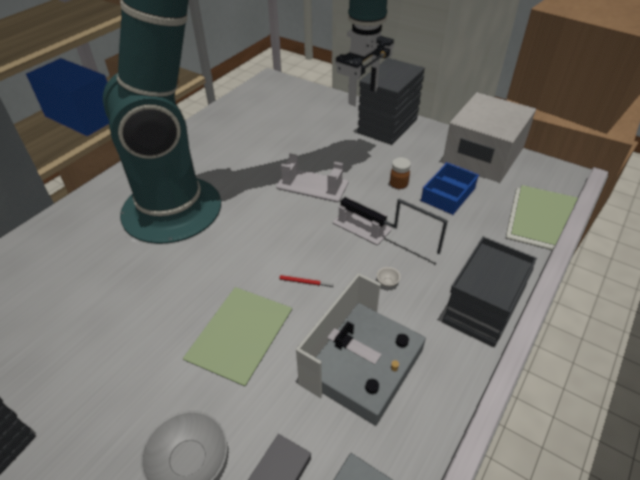

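View pics/top11.png

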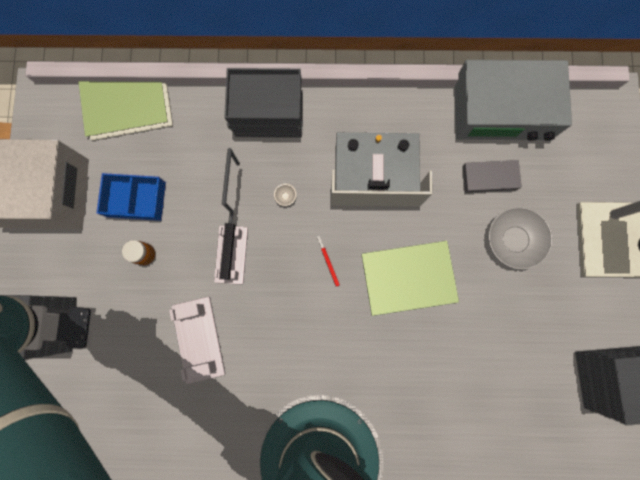

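Request:
servo_tool:
  targets:
    - [94,0,0,-10,0]
    - [94,0,0,-35,0]
    - [94,-20,-10,-60,0]
    - [94,-40,-30,-75,0]
    - [94,-50,-40,-80,0]
    - [94,-50,-40,-80,0]
    - [94,-50,-40,-80,0]
    - [94,-50,-40,-80,0]
    - [94,-50,-40,-80,0]

```text
time: 26.4
ee_pos: [360.6, 435.7, 289.9]
eef_rot: [-0.076, -3.14, 0.001]
wrist_force: [-0.2, 0.1, 0.1]
gripper_width: 94.2
```

Run:
```python
from h import *
np.set_printoptions(precision=1,suppress=True)
T=lambda p:crop(p,4,(190,140));S=lambda p:crop(p,5,(320,185))
print("tip",tri(T((195,98)),S((593,342))),"was",tri(T((190,98)),S((598,335))))
print("far corner",tri(T((158,37)),S((630,182))),"near corner",tri(T((133,253)),S((395,77))))
print("was",tri(T((150,38)),S((635,177))),tri(T((125,252)),S((402,70))))
for p in [(138,332),(183,336),(120,555),(162,557)]: print("top",onz("top",T(p),69))
for p in [(125,62),(335,158),(312,185),(108,88)]: print("scene",onz("scene",S(p),69))
# lips tops
print("lips",[onz("top",T(p),57) for p in [(131,365),(202,368),(112,535),(188,540)]])
s=sense();print(s["time"],s["ee_pos"],s["wrist_force"],s["joint_vel"].max() if hasattr(s["joint_vel"],"max") else 0)
# switch: black tab top in top image
import cv2
a=cv2.imread("pics/top11.png");cv2.imwrite("pics/t_sw.png",cv2.resize(a[120:220,320:445],None,fx=6,fy=6,interpolation=cv2.INTER_CUBIC))
# change check
for n in("top","scene"):
    d=cv2.absdiff(cv2.imread(f"pics/{n}0.png"),cv2.imread(f"pics/{n}11.png")).max(2)
    cv2.imwrite(f"pics/{n}_diff.png",(d>60).astype('uint8')*255)
```

```text
tip (array([689.1, 205.4,  38.6]), np.float64(0.9581275884251886)) was (array([689.1, 208.5,  40.4]), np.float64(2.4164210474297425))
far corner (array([690.3, 206. , 142.5]), np.float64(1.7001672678198418)) near corner (array([569.4, 214.9, 140.7]), np.float64(1.5233501818423598))
was (array([690.3, 210.8, 141.6]), np.float64(0.9478401559733128)) (array([570. , 219.3, 141.9]), np.float64(0.5070265825361501))
top [539.3 226.7]
top [537.2 200.5]
top [410.6 231.3]
top [409.8 207.4]
scene [414.9 228. ]
scene [539.8 222.3]
scene [539.8 199.1]
scene [418.4 206. ]
lips [array([521.8, 232.6]), array([520.6, 191. ]), array([422.7, 239.1]), array([420.4, 195.2])]
26.4 [360.6 435.7 289.9] [-0.2  0.1  0.1] 0.004084609977947718
```

View pics/t_sw.png

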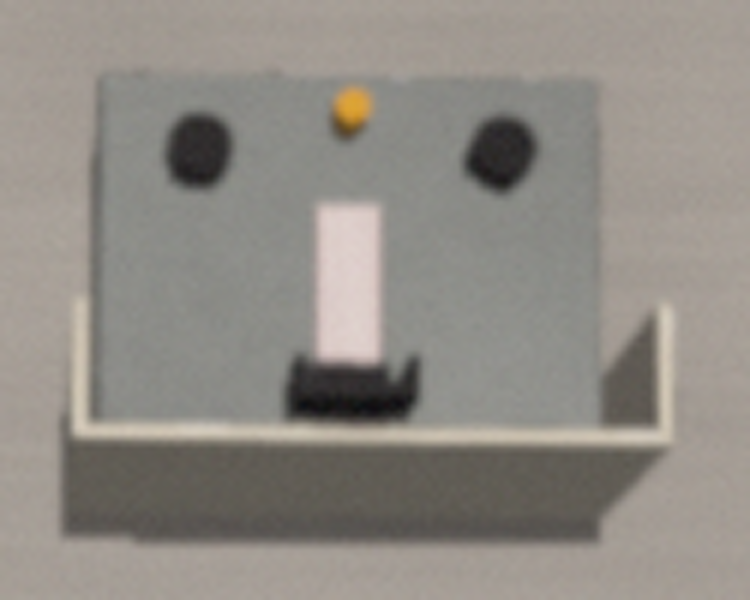

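View pics/top_diff.png

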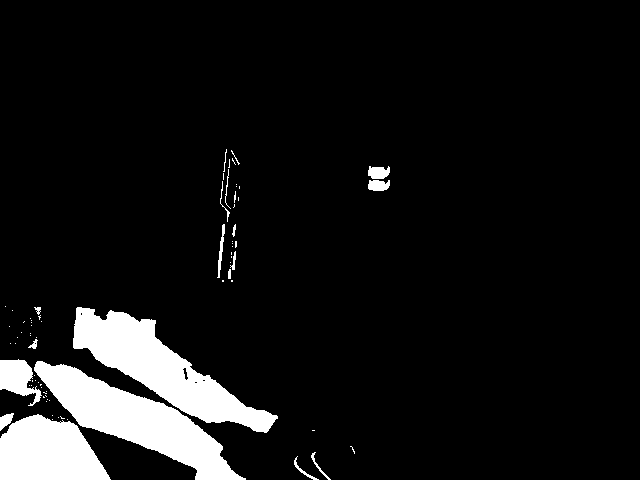

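```bash
python3 -c "
from plant import workorder
print(workorder.finish_job())"
```

```text
the job is handed in; nothing more can be done
None
```

The switch is drawn fully home and the hook rod is back on its rest. I handed the job in at about 26.5 s of the 54 s allowed.

**Pull:** I gripped the rod between the saddles and carried it over the shield. I lowered the tip behind the tab and drew slowly until the force rose from about 2.5 N of drag to the hard stop, after roughly 32 mm of travel. I then held it for about 1.8 s. Single wrist readings ran from 6.7 to 9.3 N, with a mean of about 8 N, so they stayed inside the 5.5–10.5 N band.

**Last checks:**
- **Switch:** the top view shows the tab against the shield-side end of its travel, and it stayed there after I let go.
- **Rod:** it lies level between the lips of both saddles, within about 3 mm of the middle, tip pointing the same way. It sits about 4 mm further across than it started, which is inside tolerance.
- **Other things:** the before/after comparison of the top view shows only the arm and its shadow, the rod and the switch changed.
- **Arm:** it is clear of everything and reads no contact force.

**Disagreements:**
- The rod-to-tester force was only judged from the wrist sensor, which is noisy by about 0.5–1 N. The wrist moment suggested a pull nearer 7–8 N, slightly below the direct force readings.
- The two cameras disagreed by 2–4 mm on the rest and handle positions.

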